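# Flush the new water filter with the cold foot-pedal valve

### The arm

A 6-joint arm with a two-finger parallel gripper is mounted at the origin on the work surface. World frame = base frame: x ahead of the robot, y to its left, z up, the work surface at z = 0. Lengths are in m, angles in degrees, forces in N, time in s.
With the tool pointing down it reaches from about 0.4 to 0.825 m from the base axis. Payload 7 kg.
Tool frame: the origin (TCP) lies between the finger pads; the fingertips stand 11 mm ahead of it and the grasp point (between the pads) lies 8 mm behind it; z points along the fingers, y is the direction in which the jaws open and shut (so a half turn about z gives the same grasp; the last joint's range is limited). The gripper opens to 88 mm and grips with 3 to 60 N. Pads are 19 mm wide; open, the fingers measure 130 mm over their backs; the gripper's body (78 mm by 193 mm) begins 47 mm behind the grasp point.
Start: joints at [90.361, 20.546, 0.682, 0, -70.136, -16.507], TCP at [0.188, 0.648, 0.238] pointing down, gripper open.
Joint ranges: [-176.03, 176.03], [-82.01, 121.73], [-58.28, 71.71], [-173.87, 95.51], [-174.79, -0.11], [-173.66, 173.66]. Speed limits (degrees/s): [136.94, 136.94, 172.46, 180, 180, 180].

### API

Orientations are given as [roll, pitch, yaw] about the fixed x, y, z axes, in that order (R = Rz(yaw) Ry(pitch) Rx(roll)).
In Python, from plant import r gives the robot as it stands.
- The arm moves only by the shell command python3 -m inch 'ROWS' [OPENING] [FORCE]. ROWS is JSON, a list of rows, each an object of numbers: "x", "y", "z": the shift along the tool's x, y, z as a fraction of full scale; "yaw": the turn about the tool's z as a fraction of full scale. In form: [{"x": .., "y": .., "z": .., "yaw": ..}, ...]. A call has 1 to 5 rows; each row shifts and turns the pose as measured when the row begins, along the tool's axes as they then stand; what a row does not reach is not made up. Full scale, the value 1, is 0.025 m for a shift and 4 degrees for a turn. A row lasts 1/12 s, in which the tool goes at most 41.7 mm and 7.16 degrees, less where a joint would pass 70% of its speed; a pose out of reach is approached as far as the arm can. A call with a number of a shift or a turn outside -1 to 1 is refused whole. A call with a gripper value outside its range is refused whole. OPENING is the opening, from -1 (shut) to 1 (fully open), set as the call begins (- or left out, the last holds). The fingers move at their own pace and stop on an object; FORCE is the grip in N (left out, the last holds). Time passes only in rows, so rows that do not move let the fingers close. It gives the time, the measured TCP pose, the force and the opening at its end, in the units of the state.
- r.get_state(): the state, without advancing time (a new reading comes with each control period).
- r.capture(name): name is "scene" or "top" or "wrist"; returns (picture, depth): 420x560x3 uint8, red, green, blue; 420x560 float32, m along the optical axis (not along the pixel's ray), 0 where there is no reading.
- r.camera_info(name): a dict with "mtx" (3x3 intrinsics, pixels), "pose" (4x4, takes a point from camera to world coordinates). Camera axes: x right, y down, z forward; pixel columns grow to the right and rows downward; lengths in m; the calibration is good to about 2 mm. A picture is of the moment at which its call begins: read the wrist's pose just before it. camera_info takes no time and is no camera call; for the wrist camera it gives the pose at the moment of the call.
- r.close_job(): hands the job in, once; it reports no verdict.
The state is a dict: "time_s": time; "joints": joint angles; "qd": joint speeds; "joint_torque": joint torques, N m; "tcp_pos": TCP position; "eef_rot": TCP orientation; "contact_force": force on the tool from outside, world axes, zero at the start; "moment": the same for the moment, N m; "gripper_width": finger opening in m.
Only numpy, scipy, OpenCV 4.12 (cv2) and the standard library are available. Lean on these libraries where they do the work, as an engineer would, in place of code of your own. Each camera call takes 0.05 s, during which the arm holds its last target. There are 200 camera calls.

### The job

Flush the new filter: push the blue (cold) pedal down all the way to its stop, keep it there for two seconds, then let it come fully back up and move clear. Do not press the red (hot) pedal, and do not disturb the spare gold filter cartridge standing nearby.

Things in the scene. Friction and masses are not known exactly. Their poses are not given: they have to be found in the camera images.
- cold_pad (a point): Centre of the top of the blue pad (70 mm along the pedal, 74 mm across), moving with it. Its x axis points along the pedal to the hinge (level when the pedal is up), y across, z up. The hinge is 90 mm along +x, 55 mm above the table. Pedal up: this point is 88 mm above the table, the pad sloping up away from the hinge by 0.2 rad; at the stop: 33 mm lower, 6 mm farther from the hinge.
- cold_pedal (a joint): Angle of the blue pedal in rad: 0 up, 0.35 at its stop; a spring lifts it (about 5 N at the pad to start, 13 N at the stop). Its valve is fixed to the table: base plate 200 x 100 x 8 mm, steel housing 70 mm high with a blue cap (top 78 mm) at the hinge end; the aluminium pedal reaches from it towards the robot.
- hot_pedal (a joint): Angle of the red pedal in rad: 0 up, 0.35 at its stop. A fixed valve of the same make and size with red pad and cap, on the other side of the robot's centre line (left or right varies), the pads at least 260 mm apart.
- filter_center (a point): Centre (85 mm above its foot) of the spare filter cartridge, a loose gold cylinder with black ends, 58 mm in diameter and 170 mm tall, about 0.45 kg, standing upright near the centre line, between the two valves.
Not all that is in view belongs to the job. Leave any purple look-alike of the part that bears cold_pad alone.

How it is judged:
By the outcome, as a careful person would: the job done as asked, in the order asked, and still so for the second after the job is handed in, with the robot touching nothing.
It also fails if it takes over 32 s, if anything falls off the work surface, if the arm or the gripper's body presses on something with over 40 N, if the wrist force passes 120 N, or if a joint passes its speed limit or range.

## Working session

There is one attempt and no reset: what is moved stays moved. The work goes in short steps, Python scripts to look and compute and a shell command to move; the robot and the scene stay as the last step left them, time stands still between calls to the robot, and variables do not carry over. Pictures are saved under pics/ and viewed, about 8 in all and at most 12, crops included, and the job is handed in when it is done.

```bash
mkdir -p pics; ls
cat > h.py <<'E'
from plant import r
import numpy as np, cv2
def snap(n,f):
    i=r.camera_info(n); p,d=r.capture(n)
    cv2.imwrite('pics/'+f+'.png',p[:,:,::-1]); np.savez('pics/'+f+'.npz',d=d,m=i['mtx'],T=i['pose'],p=p)
def pt(f,u,v,w=2):
    z=np.load('pics/'+f+'.npz'); a=z['d'][v-w:v+w+1,u-w:u+w+1]; d=np.median(a[a>0])
    return (z['T']@np.r_[d*np.linalg.inv(z['m'])@[u,v,1],1])[:3].round(4)
E
python3 - <<'E'
from h import *
snap('scene','s1');snap('top','t1')
print(r.get_state())
E
```

```text
pics
{'time_s': 0.1, 'joints': array([ 9.03598167e+01,  2.05856949e+01,  6.39146733e-01, -1.80413190e-02,
       -7.01348381e+01, -1.65067469e+01]), 'qd': array([ 0.04790078, -0.05793808,  0.07859454,  0.01324827,  0.00112031,
       -0.04613241]), 'joint_torque': array([-1.48266099e-03, -5.84166527e+01,  2.93747878e+01,  7.01554790e+00,
        1.00657847e-02, -5.52878294e-05]), 'tcp_pos': array([0.18762581, 0.64796566, 0.23673481]), 'eef_rot': array([ 1.79917149e+02, -6.86427823e-03, -1.61530679e+01]), 'contact_force': array([-0.04329011,  0.35572663,  0.18276086]), 'moment': array([-0.03316324,  0.00927672, -0.01165104]), 'gripper_width': 0.08759513476973237}
```

View pics/t1.png

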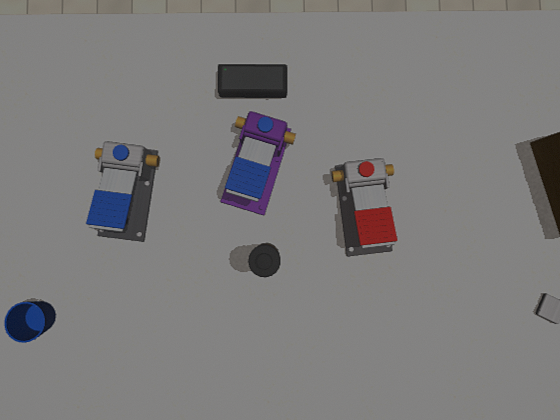

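View pics/s1.png

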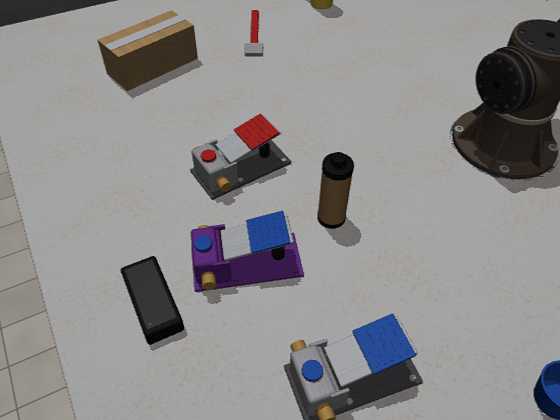

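Top-view candidates are the blue pad with the steel housing (110,210), the purple-bodied look-alike (248,180), the red pedal (376,226) and a blue cup (25,322). By the description I choose (110,210): steel housing and blue cap at (121,153). I'll check it in a crop and measure.

Run:
```python
from h import *
z=np.load('pics/t1.npz');im=cv2.imread('pics/t1.png')
cv2.imwrite('pics/c1.png',cv2.resize(im[130:250,70:180],None,fx=5,fy=5,interpolation=cv2.INTER_CUBIC))
for n,u,v in [('pad',110,210),('cap',121,153),('filter',265,260),('purplepad',248,180),('purplecap',265,125),('red',376,226),('cup',25,322)]: print(n,pt('t1',u,v))
hsv=cv2.cvtColor(im,cv2.COLOR_BGR2HSV)
m=cv2.inRange(hsv,(105,120,50),(128,255,255)); m[:,:75]=0;m[:,170:]=0;m[:175]=0;m[250:]=0
v,u=np.nonzero(m); d=z['d'][v,u]
P=(z['T']@np.r_[d*(np.linalg.inv(z['m'])@np.c_[u,v,np.ones(len(u))].T),np.ones((1,len(u)))])[:3].T
c,(w,h),a=cv2.minAreaRect(np.c_[u,v].astype(np.float32)); print('rect px',c,w,h,a, pt('t1',round(c[0]),round(c[1])))
print(P.mean(0),P[:,2].min(),P[:,2].max()); c,s,a=cv2.minAreaRect(P[:,:2].astype(np.float32)); print('rect m',c,s,a)
A=np.c_[P[:,:2],np.ones(len(P))];k=np.linalg.lstsq(A,P[:,2],rcond=None)[0];print('slope',np.hypot(*k[:2]),'downslope dir deg',np.degrees(np.arctan2(-k[1],-k[0])))
```

```text
pad [0.5734 0.3062 0.0887]
cap [0.6874 0.2905 0.078 ]
filter [0.4763 0.0056 0.1699]
purplepad [0.6274 0.0383 0.0887]
purplecap [0.7397 0.0033 0.0785]
red [ 0.5324 -0.2106  0.0884]
cup [0.3479 0.512  0.0091]
rect px (108.52619934082031, 208.80348205566406) 41.16899490356445 35.02338409423828 7.594644546508789 [0.5754 0.3084 0.088 ]
[0.5752335  0.30629981 0.09320847] -0.0013727264289434826 0.8538342878579197
rect m (0.5584918260574341, 0.18882164359092712) (0.40604859590530396, 0.06787692755460739) 81.67926788330078
slope 1.464233867011754 downslope dir deg 72.6944039377111
```

View pics/c1.png

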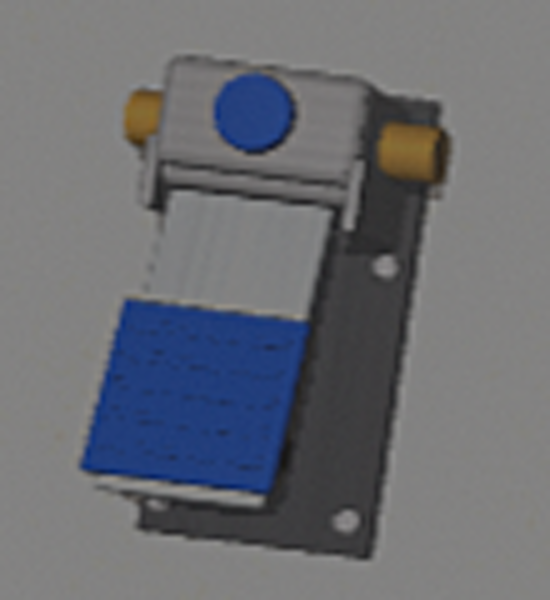

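The crop confirms a steel housing and blue cap. The pad corners average to top pixel (109,209), which is about (0.575, 0.307, 0.088). That height is right, and the axis yaw towards the hinge is about -8.6°. Next I shut the gripper and align the yaw.

```bash
python3 -m inch '[{"x":0,"y":0,"z":0,"yaw":-0.95},{"x":0,"y":0,"z":0,"yaw":-0.95},{"x":0.9,"y":0.3,"z":0,"yaw":0},{"x":0.9,"y":0.3,"z":0,"yaw":0},{"x":0.9,"y":0.3,"z":0,"yaw":0}]' -1 30
```

```text
time_s: 0.52
tcp_pos: [0.2486, 0.616, 0.2334]
eef_rot: [179.6, 0.1, -7.9]
contact_force: [0.3, 0.7, -1.0]
gripper_width: 0.0599
```

```bash
cat > go.py <<'E'
from h import *
import sys
from scipy.spatial.transform import Rotation as R
s=r.get_state(); M=R.from_euler('xyz',s['eef_rot'],degrees=True).as_matrix()
print('t',round(s['time_s'],2),'tcp',s['tcp_pos'].round(4),'rpy',s['eef_rot'].round(1),'F',s['contact_force'].round(1),'w',round(s['gripper_width'],4))
print('tool shift units',(M.T@(np.array(eval(sys.argv[1]))-s['tcp_pos'])/.025).round(2))
E
python3 go.py '[.575,.307,.2]'
python3 - <<'E'
from h import *
for q in [(22,305),(8,325),(43,325),(25,341)]: print(pt('t1',*q,w=1))
E
```

```text
t 0.52 tcp [0.2486 0.616  0.2334] rpy [ 1.796e+02  1.000e-01 -7.900e+00] F [ 0.3  0.7 -1. ] w 0.0599
tool shift units [14.62 10.45  1.39]
[0.3881 0.4997 0.0402]
[0.3513 0.5196 0.0503]
[0.3506 0.4485 0.0546]
[0.3205 0.483  0.0541]
```

```bash
python3 -m inch '[{"x":0.9,"y":0.65,"z":0,"yaw":0},{"x":0.9,"y":0.65,"z":0,"yaw":0},{"x":0.9,"y":0.65,"z":0,"yaw":0},{"x":0.9,"y":0.65,"z":0,"yaw":0},{"x":0.9,"y":0.65,"z":0,"yaw":0}]'
python3 -m inch '[{"x":0.9,"y":0.65,"z":0,"yaw":0},{"x":0.9,"y":0.65,"z":0,"yaw":0},{"x":0.9,"y":0.65,"z":0,"yaw":0},{"x":0.9,"y":0.65,"z":0,"yaw":0},{"x":0.9,"y":0.65,"z":0,"yaw":0}]'
python3 go.py '[.575,.307,.2]'
```

```text
time_s: 0.93
tcp_pos: [0.3522, 0.5161, 0.2304]
eef_rot: [179.3, 0.1, -7.7]
contact_force: [-1.0, -0.4, 0.6]
gripper_width: 0.0267
time_s: 1.35
tcp_pos: [0.4561, 0.414, 0.2293]
eef_rot: [179.1, 0.2, -7.7]
contact_force: [1.1, 0.7, -0.4]
gripper_width: 0.0008
t 1.35 tcp [0.4561 0.414  0.2293] rpy [179.1   0.2  -7.7] F [ 1.1  0.7 -0.4] w 0.0008
tool shift units [5.29 3.59 1.2 ]
```

```bash
python3 -m inch '[{"x":0.95,"y":0.7,"z":0.1,"yaw":0},{"x":0.95,"y":0.7,"z":0.2,"yaw":0},{"x":0.95,"y":0.7,"z":0.2,"yaw":0},{"x":0.9,"y":0.7,"z":0.2,"yaw":0},{"x":0.8,"y":0.5,"z":0.1,"yaw":0}]'
python3 -m inch '[{"x":0.6,"y":0.3,"z":0.2,"yaw":0},{"x":0,"y":0,"z":0,"yaw":0}]'
python3 - <<'E'
from h import *
snap('wrist','w1');snap('scene','s2')
cv2.imwrite('pics/ws.png',np.hstack([cv2.resize(cv2.imread('pics/%s.png'%f),(400,300)) for f in ('w1','s2')]))
E
python3 go.py '[.575,.307,.12]'
```

```text
time_s: 1.77
tcp_pos: [0.5616, 0.3104, 0.2086]
eef_rot: [179.1, 0.3, -7.7]
contact_force: [-0.6, 0.6, -0.8]
gripper_width: 0.0004
time_s: 1.93
tcp_pos: [0.578, 0.2964, 0.2015]
eef_rot: [179.0, 0.4, -7.9]
contact_force: [-0.5, -0.1, -0.3]
gripper_width: 0.0006
t 2.03 tcp [0.5768 0.298  0.2025] rpy [179.    0.4  -7.9] F [-0.6 -0.   0.2] w 0.0003
tool shift units [-0.1  -0.4   3.29]
```

View pics/ws.png

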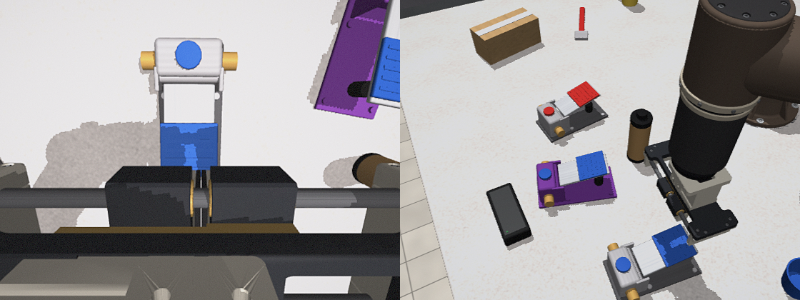

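The wrist view shows the fingers over the blue pad, about 10 mm to its right, which matches the computed correction. The filter and the purple part are well clear. Descending.

```bash
python3 -m inch '[{"x":-0.1,"y":-0.4,"z":0.5,"yaw":0},{"x":0,"y":0,"z":0.9,"yaw":0},{"x":0,"y":0,"z":0.9,"yaw":0},{"x":0,"y":0,"z":0.7,"yaw":0},{"x":0,"y":0,"z":0.2,"yaw":0}]'
python3 go.py '[.573,.307,.068]'
```

```text
time_s: 2.45
tcp_pos: [0.5732, 0.3135, 0.1215]
eef_rot: [179.3, 0.1, -7.7]
contact_force: [-0.2, -0.9, -0.4]
gripper_width: 0.0006
t 2.45 tcp [0.5732 0.3135 0.1215] rpy [ 1.793e+02  1.000e-01 -7.700e+00] F [-0.2 -0.9 -0.4] w 0.0006
tool shift units [0.03 0.23 2.14]
```

```bash
python3 -m inch '[{"x":0,"y":0.25,"z":0.3,"yaw":0},{"x":0,"y":0,"z":0.4,"yaw":0},{"x":0,"y":0,"z":0.3,"yaw":0},{"x":0,"y":0,"z":0.3,"yaw":0},{"x":0,"y":0,"z":0.3,"yaw":0}]'
python3 go.py '[.573,.307,.068]'
```

```text
time_s: 2.87
tcp_pos: [0.5701, 0.3099, 0.0822]
eef_rot: [179.4, 0.1, -7.4]
contact_force: [-7.5, -0.5, 10.2]
gripper_width: 0.0003
t 2.87 tcp [0.5701 0.3099 0.0822] rpy [ 1.794e+02  1.000e-01 -7.400e+00] F [-7.5 -0.5 10.2] w 0.0003
tool shift units [0.13 0.1  0.57]
```

```bash
python3 -m inch '[{"x":0,"y":0,"z":0.3,"yaw":0},{"x":0,"y":0,"z":0.3,"yaw":0},{"x":0,"y":0,"z":0.25,"yaw":0}]'
python3 go.py '[.573,.307,.066]'
```

```text
time_s: 3.12
tcp_pos: [0.569, 0.3103, 0.0654]
eef_rot: [179.5, 0.0, -7.2]
contact_force: [-18.3, -6.3, 52.6]
gripper_width: 0.0005
t 3.12 tcp [0.569  0.3103 0.0654] rpy [179.5   0.   -7.2] F [-18.3  -6.3  52.6] w 0.0005
tool shift units [ 0.18  0.11 -0.02]
```

It is at the stop: TCP z 0.065 and the force has jumped to 53 N. Now a gentler hold.

```bash
python3 -m inch '[{"x":0,"y":0,"z":0.1,"yaw":0},{"x":0,"y":0,"z":0.1,"yaw":0},{"x":0,"y":0,"z":0.1,"yaw":0}]'
python3 -m inch '[{"x":0,"y":0,"z":0.1,"yaw":0},{"x":0,"y":0,"z":0.1,"yaw":0},{"x":0,"y":0,"z":0.1,"yaw":0}]'
python3 -m inch '[{"x":0,"y":0,"z":0.1,"yaw":0},{"x":0,"y":0,"z":0.1,"yaw":0},{"x":0,"y":0,"z":0.1,"yaw":0}]'
```

```text
time_s: 3.37
tcp_pos: [0.5688, 0.3102, 0.0664]
eef_rot: [179.5, -0.2, -7.1]
contact_force: [-7.3, -2.9, 14.5]
gripper_width: 0.0003
time_s: 3.62
tcp_pos: [0.5688, 0.3102, 0.0663]
eef_rot: [179.6, -0.4, -7.0]
contact_force: [-8.0, -3.8, 16.4]
gripper_width: 0.0005
time_s: 3.87
tcp_pos: [0.5688, 0.3101, 0.0663]
eef_rot: [179.7, -0.6, -6.9]
contact_force: [-8.5, -2.4, 16.8]
gripper_width: 0.0006
```

16 N is close to the spring force alone, so I'll press more firmly and count the two seconds from here.

```bash
python3 -m inch '[{"x":0,"y":0,"z":0.18,"yaw":0},{"x":0,"y":0,"z":0.18,"yaw":0},{"x":0,"y":0,"z":0.18,"yaw":0},{"x":0,"y":0,"z":0.18,"yaw":0},{"x":0,"y":0,"z":0.18,"yaw":0}]'
python3 - <<'E'
from h import *
snap('scene','s3')
im=cv2.imread('pics/s3.png')
cv2.imwrite('pics/c3.png',cv2.resize(im[280:420,240:460],None,fx=3,fy=3,interpolation=cv2.INTER_CUBIC))
E
python3 go.py '[.57,.31,.064]'
```

```text
time_s: 4.28
tcp_pos: [0.5688, 0.3101, 0.0658]
eef_rot: [179.9, -1.1, -6.5]
contact_force: [-14.9, -4.4, 32.6]
gripper_width: 0.0004
t 4.33 tcp [0.5687 0.3101 0.0658] rpy [179.9  -1.1  -6.5] F [-14.2  -5.2  31.6] w 0.0005
tool shift units [ 0.05 -0.    0.07]
```

View pics/c3.png

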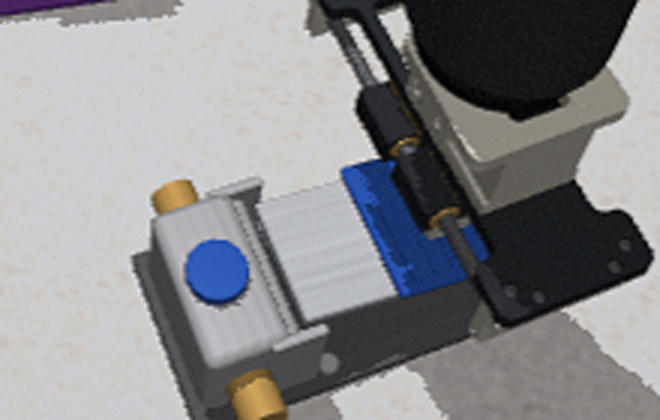

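The crop shows the pedal at its stop with the fingers on the blue pad. Doubling the force moved the tool only 0.5 mm. I keep holding past 2 s.

```bash
python3 -m inch '[{"x":0,"y":0,"z":0.18,"yaw":0},{"x":0,"y":0,"z":0.18,"yaw":0},{"x":0,"y":0,"z":0.18,"yaw":0},{"x":0,"y":0,"z":0.18,"yaw":0},{"x":0,"y":0,"z":0.18,"yaw":0}]'
python3 -m inch '[{"x":0,"y":0,"z":0.18,"yaw":0},{"x":0,"y":0,"z":0.18,"yaw":0},{"x":0,"y":0,"z":0.18,"yaw":0},{"x":0,"y":0,"z":0.18,"yaw":0},{"x":0,"y":0,"z":0.18,"yaw":0}]'
python3 -m inch '[{"x":0,"y":0,"z":0.18,"yaw":0},{"x":0,"y":0,"z":0.18,"yaw":0},{"x":0,"y":0,"z":0.18,"yaw":0},{"x":0,"y":0,"z":0.18,"yaw":0},{"x":0,"y":0,"z":0.18,"yaw":0}]'
```

```text
time_s: 4.75
tcp_pos: [0.5686, 0.31, 0.0657]
eef_rot: [-179.9, -1.6, -6.2]
contact_force: [-15.2, -5.1, 33.0]
gripper_width: 0.0004
time_s: 5.17
tcp_pos: [0.5685, 0.31, 0.0656]
eef_rot: [-179.6, -2.1, -5.9]
contact_force: [-15.5, -4.7, 33.7]
gripper_width: 0.0008
time_s: 5.58
tcp_pos: [0.5683, 0.3099, 0.0655]
eef_rot: [-179.4, -2.6, -5.7]
contact_force: [-16.1, -4.9, 34.1]
gripper_width: 0.0005
```

```bash
python3 -m inch '[{"x":0,"y":0,"z":0.18,"yaw":0},{"x":0,"y":0,"z":0.18,"yaw":0},{"x":0,"y":0,"z":0.18,"yaw":0},{"x":0,"y":0,"z":0.18,"yaw":0},{"x":0,"y":0,"z":0.18,"yaw":0}]'
python3 -m inch '[{"x":0,"y":0,"z":0.18,"yaw":0},{"x":0,"y":0,"z":0.18,"yaw":0},{"x":0,"y":0,"z":0.18,"yaw":0},{"x":0,"y":0,"z":0.18,"yaw":0},{"x":0,"y":0,"z":0.18,"yaw":0}]'
```

```text
time_s: 6.0
tcp_pos: [0.5682, 0.3099, 0.0655]
eef_rot: [-179.2, -3.1, -5.5]
contact_force: [-16.9, -5.5, 34.2]
gripper_width: 0.0003
time_s: 6.42
tcp_pos: [0.5681, 0.3098, 0.0654]
eef_rot: [-179.0, -3.6, -5.2]
contact_force: [-17.2, -5.0, 33.9]
gripper_width: 0.0004
```

Held for about 2.5 s at full force. Now I raise gradually so the pedal follows, then move clear.

```bash
python3 -m inch '[{"x":0,"y":0,"z":-0.3,"yaw":0},{"x":0,"y":0,"z":-0.35,"yaw":0},{"x":0,"y":0,"z":-0.35,"yaw":0},{"x":0,"y":0,"z":-0.35,"yaw":0},{"x":0,"y":0,"z":-0.4,"yaw":0}]'
python3 -m inch '[{"x":0,"y":0,"z":-0.5,"yaw":0},{"x":0,"y":0,"z":-0.7,"yaw":0},{"x":0,"y":0,"z":-0.9,"yaw":0},{"x":0,"y":0,"z":-0.9,"yaw":0},{"x":0,"y":0,"z":-0.9,"yaw":0}]'
python3 -m inch '[{"x":-0.7,"y":-0.6,"z":-0.2,"yaw":0},{"x":-0.9,"y":-0.8,"z":0,"yaw":0},{"x":-0.9,"y":-0.8,"z":0,"yaw":0},{"x":-0.9,"y":-0.8,"z":0,"yaw":0},{"x":-0.9,"y":-0.8,"z":0,"yaw":0}]'
python3 -m inch '[{"x":-0.8,"y":-0.7,"z":0,"yaw":0},{"x":-0.6,"y":-0.5,"z":0,"yaw":0},{"x":-0.3,"y":-0.3,"z":0,"yaw":0},{"x":0,"y":0,"z":0,"yaw":0},{"x":0,"y":0,"z":0,"yaw":0}]'
python3 - <<'E'
from h import *
snap('scene','s4');snap('top','t4')
cv2.imwrite('pics/f.png',np.hstack([cv2.resize(cv2.imread('pics/%s4.png'%f),(400,300)) for f in 'st']))
for q in [(109,209),(121,153),(265,260),(376,226),(248,180)]: print(pt('t1',*q),pt('t4',*q))
a,b=np.load('pics/s1.npz'),np.load('pics/s4.npz')
for n,q in [('cold',(385,343)),('coldfar',(405,352)),('red',(257,132)),('purple',(268,232)),('filter',(334,195))]: print(n,pt('s1',*q),pt('s4',*q))
E
```

```text
time_s: 6.83
tcp_pos: [0.5693, 0.311, 0.1189]
eef_rot: [-178.5, -4.3, -5.1]
contact_force: [-0.2, -0.3, -0.9]
gripper_width: 0.0006
time_s: 7.25
tcp_pos: [0.5578, 0.3077, 0.2163]
eef_rot: [-178.8, -3.8, -5.2]
contact_force: [0.6, -0.2, -0.9]
gripper_width: 0.0002
time_s: 7.67
tcp_pos: [0.4591, 0.4133, 0.2238]
eef_rot: [-178.4, -4.1, -5.7]
contact_force: [-0.5, 1.7, -0.2]
gripper_width: 0.0003
time_s: 8.08
tcp_pos: [0.4126, 0.4601, 0.2212]
eef_rot: [-178.5, -3.9, -5.3]
contact_force: [-0.5, -0.4, 0.2]
gripper_width: 0.0004
[0.5754 0.3084 0.088 ] [0.5754 0.3084 0.088 ]
[0.6874 0.2905 0.078 ] [0.6873 0.2904 0.0782]
[0.4763 0.0056 0.1699] [0.4763 0.0056 0.17  ]
[ 0.5324 -0.2106  0.0884] [ 0.5324 -0.2106  0.0886]
[0.6274 0.0383 0.0887] [0.6274 0.0383 0.0884]
cold [0.5748 0.3136 0.089 ] [0.5743 0.3132 0.0879]
coldfar [0.5584 0.3403 0.0925] [0.5584 0.3403 0.0925]
red [ 0.5344 -0.2016  0.0887] [ 0.534  -0.2026  0.0877]
purple [0.6343 0.0447 0.0887] [0.634  0.0441 0.0878]
filter [0.4899 0.0303 0.0978] [0.4902 0.0307 0.0983]
```

View pics/f.png

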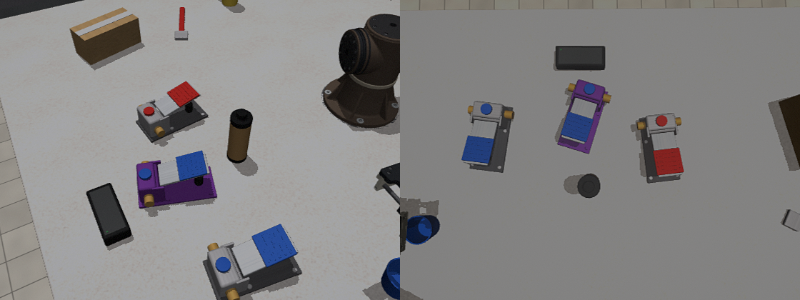

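The pictures show the blue pedal fully up, the filter, red and purple parts unmoved, and the arm clear.

```bash
python3 -c "
from plant import r
s=r.get_state();print(s['contact_force'],abs(s['qd']).max());print(r.close_job())"
```

```text
[ 0.40922523  0.02413083 -0.4381965 ] 0.6354485275680865
the job is handed in; nothing more can be done
None
```

I pushed the blue pedal, the one on the steel valve with the blue cap, down to its stop with the shut fingertips. I held it there for about 2.5 s at about 33 N, then let it come back up and moved the arm clear. The job is handed in at about 8 s.

- **At the stop:** the tool was at z ≈ 0.0655. Doubling the force there moved it only 0.5 mm. The highest force I read was about 56 N, for a moment on arrival, below the 120 N wrist limit.
- **Brief slack:** from about 3.2 to 3.9 s I eased to about 16 N, close to the spring force, so I did not count that time towards the two seconds.
- **After release:** the pad is back at 88 mm. The filter, red pedal and purple look-alike measure within about 1 mm of where they started, and contact force was about zero.
- **Disagreements:** the tool tilted about 4° during the hold, with no visible effect. No check failed.

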